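# Inch the grinding tester's drive from its control box

## Task

Run up the drive from the white control box by pressing with the fingertips, in this order: push the half of the black rocker that bears the white bar fully down (mains on), then push the square yellow key fully in so that it stays in, then press the round green button fully down and keep it down - the program finishes while still holding it. Do not press the blue or red button, and leave the loose things on the bench where they are; nothing is to be picked up.

Things in the scene. Friction and masses are not known exactly. Their poses are not given: they have to be found in the camera images.
- box: white control box with a grey face, lying face up on the bench, fixed there: 190 (its x) x 260 (its y) x 66 mm high. Origin at the centre of its underside, z up. Six modules sit on its 66 mm high top in 2 rows x 3 columns, 74 mm apart both ways (x = -37, +37; y = -74, 0, +74 mm); which module is in which place changes. All modules are turned as the box is
- rocker_base: grey rectangular frame of the rocker, 74 (x) x 44 (y) x 10 mm, origin at the centre of its underside, on the box's top
- rocker (a joint): black V-shaped rocker, halves 34 mm long, 30 mm wide; pivot along y, 16 mm above the frame's underside. 0 = off: the far (+x) half, with the white bar, stands up at 0.4 rad. 0.4 rad = on: that half lies level, its top 19 mm above the frame's underside. Starts at 0 to 0.06; held by friction (about 3 N at the bar), stays where it is left
- rocker_on (a point): middle of the white bar on top of the rocker's ON half, 22 mm from the pivot: the place to press. When off it is 19 mm towards +x of the pivot and 27 mm above the frame's underside; it moves with the rocker
- yellow_base: black square surround of the yellow key, 48 x 48 x 10 mm, origin at the centre of its underside, on the box's top
- yellow (a joint): square yellow key, cap 30 x 30 mm. 0 = out, 0.008 m = fully in; starts at 0 to 0.001. Friction of about 4 N and no spring: it stays where it is pushed
- yellow_top (a point): centre of the yellow key's top, 24 mm above the surround's underside when out, 16 mm when in; moves with the key
- green_base: round aluminium collar of the green button, 48 mm diameter, 12 mm high, with the button it carries; origin at the centre of its underside, on the box's top
- green (a joint): round green spring button, 32 mm diameter. 0 = up, 0.007 m = fully down, which takes about 5 N (it starts to give at 1.5 N); it springs back when let go
- green_top (a point): centre of the green button's top, 23 mm above the box's top when up, 16 mm when down; moves with the button
- blue (a joint): round blue spring button, same size and spring as the green one, not to be pressed (0 = up, 0.007 m = down)
- blue_top (a point): centre of the blue button's top
- red (a joint): round red spring button (stop) of 36 mm diameter in a 52 mm yellow collar, not to be pressed (0 = up, 0.007 m = down)
- red_top (a point): centre of the red button's top, as high as the green one's
- lamp: white domed pilot lamp in an aluminium collar, 40 mm diameter, 22 mm high, fixed; nothing to press
- starknob: loose black star knob, 58 mm wide, 36 mm high, about 190 mm to the +y side of the box's centre; origin under its centre, like all the loose things below
- driver: loose screwdriver lying along the box's -y side
- bowl: loose dark steel bowl, 100 mm diameter, 60 mm high, beyond the box
- weight: loose dark ring weight, 120 mm diameter, 28 mm high, beyond the box
- carton: loose cardboard carton, 90 x 70 x 60 mm, to the +y side of the box
- oil: loose amber bottle, 50 mm diameter, 110 mm high, to the -y side of the box
- spanner: loose spanner lying across the near side of the box

How it is judged:
On the way, in this order (a step that is already met when the one before it is completed fails the run):
1. the rocker is pushed on (value of joint rocker above 0.34 rad), for 0.2 s.
2. the yellow key is pushed in (value of joint yellow above 0.0065 m), for 0.2 s.
3. the green button is pressed down by the fingers (value of joint green above 0.0055 m and contact force between the fingers and green_base above 1.5 N), for 0.2 s.
At the end, for the whole second after the job is handed in: The rocker is on (over 0.34 of 0.4 rad), the yellow key is in (over 6.5 of 8 mm), the fingers hold the green button down (over 5.5 of 7 mm, with more than 1.5 N), the blue and red buttons are up (under 2 mm) and no loose thing has moved 30 mm or more (all of step 3 and value of joint rocker above 0.34 rad and value of joint yellow above 0.0065 m and value of joint each of blue, red below 0.002 m and distance of each of starknob, driver, bowl, weight, carton, oil, spanner from where it was at the start of the episode below 0.03 m); the arm keeps its last pose, push and grip.
It fails at once if the yellow key is pushed in (over 3 mm) before the rocker is on (value of joint yellow above 0.003 m and value of joint rocker below 0.34 rad).
It fails at once if the green button is pressed (over 2.5 mm) before the rocker is on and the yellow key is in (value of joint green above 0.0025 m and (value of joint rocker below 0.34 rad or value of joint yellow below 0.0065 m)).
It fails at once if the blue or the red button is pressed (over 2.5 mm) (value of joint any of blue, red above 0.0025 m).
It fails at once if a loose thing is lifted or moved (30 mm) (distance of any of starknob, driver, bowl, weight, carton, oil, spanner from where it was at the start of the episode above 0.03 m).
It also fails if it takes over 35 s, if anything falls off the work surface, if the arm or the gripper's body presses on something with over 40 N, if the wrist force passes 120 N, or if a joint passes its speed limit or range.

## Robot

A 6-joint arm with a two-finger parallel gripper is mounted at the origin on the work surface. World frame = base frame: x ahead of the robot, y to its left, z up, the work surface at z = 0. Lengths are in m, angles in rad, forces in N, time in s.
With the tool pointing down it reaches from about 0.35 to 0.975 m from the base axis. Payload 4.9 kg.
Tool frame: the origin (TCP) lies at the very end of the fingers, on their centre line; the grasp point (between the pads) lies 19 mm behind it; z points along the fingers, y is the line along which they close (so a half turn about z gives the same grasp; the last joint's range is limited). The gripper opens to 85 mm and grips with 20 to 120 N. Pads are 22 mm wide; open, the fingers measure 114 mm over their backs; the gripper's body (76 mm by 85 mm) begins 54 mm behind the grasp point. The pads swing forward as they close: fully open they stand 13 mm farther back than shut.
Start: joints at [1.102, 0.053, 1.613, -0, 1.476, -0.119], TCP at [0.214, 0.587, 0.205] pointing down, gripper open.
Joint ranges: [-3.01, 3.01], [-1.01, 2.22], [0.06, 2.58], [-1.02, 4.17], [0.09, 2.62], [-3.14, 3.14]. Speed limits (rad/s): [2.57, 2.57, 3.14, 3.14, 3.14, 3.14].

## Interface

Orientations are given as a rotation vector (axis times angle).
In Python, from station import get_obs, optics, ctrl gives the robot as it stands.
- The arm moves only by the shell command python3 -m pendant 'ROWS' [FORCE]. ROWS is JSON, a list of rows, each a list of 3 entries, a list of its own where there are three numbers: the shift along the tool's x, y, z in mm, then the turn, a rotation vector about the tool's x, y, z in rad, then the opening, from 0 (shut) to 1 (fully open). A call has 1 to 12 rows; each row shifts and turns the commanded pose from where the row before left it, along the tool's axes as they then stand; what a row does not reach is not made up. A row lasts 1/12 s, in which the tool goes at most 41.7 mm and 7.16 degrees, less where a joint would pass 70% of its speed; a pose out of reach is approached as far as the arm can. A call is refused whole if a number of a shift passes 41.7 or a number of a turn 0.125, either way. A call with a gripper value outside its range is refused whole. The fingers move at their own pace and stop on an object; FORCE is the grip in N (left out, the last holds). Time passes only in rows, so rows that do not move let the fingers close. It gives the time, the measured TCP pose, the force, the opening and the grip force at its end, in the units of the state.
- get_obs(): the state, without advancing time (a new reading comes with each control period).
- optics.get_image(name): name is "scene" or "top" or "wrist"; returns the picture (400x640x3 uint8, red, green, blue); there is no depth.
- optics.camera_model(name): a dict with "fx", "fy", "cx", "cy" (pixels), "cam_to_world" (4x4, takes a point from camera to world coordinates). Camera axes: x right, y up, looking along -z (the intrinsics and any distortion apply to the point x, -y, -z); pixel columns grow to the right and rows downward; lengths in m; the calibration is good to about 2 mm. A picture is of the moment at which its call begins: read the wrist's pose just before it. camera_model takes no time and is no camera call; for the wrist camera it gives the pose at the moment of the call.
- ctrl.finish_job(): hands the job in; it is judged then, once.
The state is a dict: "t": time; "q": joint angles; "dq": joint speeds; "effort": joint torques, N m; "tool_pos": TCP position; "tool_rot": TCP orientation; "contact_force": force on the tool from outside, world axes, zero at the start; "wrist_torque": the same for the moment, N m; "opening": finger opening in m; "grip_force": force on a finger pad.
Only numpy, scipy, OpenCV 4.12 (cv2) and the standard library are available. Lean on these libraries where they do the work, as an engineer would, in place of code of your own. Each camera call takes 0.05 s, during which the arm holds its last target. There are 200 camera calls.

## Working session

There is one attempt and no reset: what is moved stays moved. The work goes in short steps, Python scripts to look and compute and a shell command to move; the robot and the scene stay as the last step left them, time stands still between calls to the robot, and variables do not carry over. Pictures are saved under pics/ and viewed, at most 10 in all, crops included, and the job is handed in when it is done.

```bash
mkdir -p pics; ls; python3 - <<'E'
from station import get_obs, optics, ctrl
import cv2, numpy as np
o=get_obs(); print({k:np.round(v,3).tolist() for k,v in o.items()})
for n in("top","scene"):
    im=optics.get_image(n); cv2.imwrite(f"pics/{n}0.png",im[:,:,::-1])
    m=optics.camera_model(n); print(n,{k:(np.round(v,4).tolist()if not isinstance(v,str) else v) for k,v in m.items()})
E
```

```text
pics
{'t': 0.0, 'q': [1.102, 0.053, 1.614, -0.0, 1.476, -0.119], 'dq': [-0.001, -0.001, -0.001, -0.003, -0.0, -0.001], 'effort': [0.002, -39.369, -37.018, -0.0, 0.007, 0.0], 'tool_pos': [0.214, 0.587, 0.204], 'tool_rot': [-0.547, -3.093, 0.003], 'contact_force': [-0.151, -0.193, -0.423], 'wrist_torque': [0.002, 0.02, -0.016], 'grip_force': 0.0, 'opening': 0.085}
top {'fx': 483.7782, 'fy': 483.7782, 'cx': 320.9744, 'cy': 206.2928, 'cam_to_world': [[-0.0008, 0.9897, -0.1432, 0.4301], [-0.9999, 0.0007, 0.0103, 0.0614], [0.0103, 0.1432, 0.9896, 1.2222], [0.0, 0.0, 0.0, 1.0]]}
scene {'fx': 479.2188, 'fy': 479.2188, 'cx': 319.9686, 'cy': 206.417, 'cam_to_world': [[0.8026, -0.4555, 0.3852, 1.1083], [0.5964, 0.6275, -0.5005, -0.5945], [-0.0137, 0.6315, 0.7753, 1.1241], [0.0, 0.0, 0.0, 1.0]]}
```

View pics/top0.png

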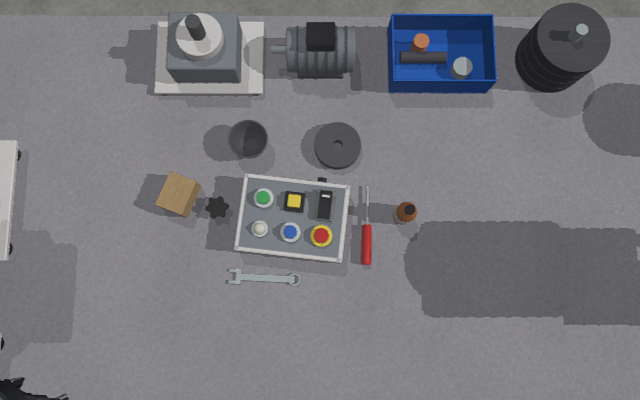

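View pics/scene0.png

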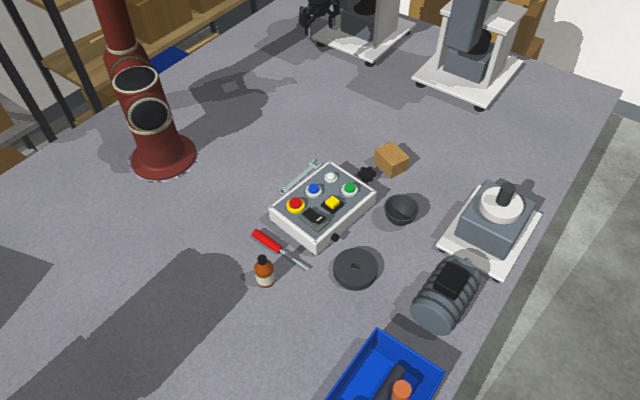

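Top view: green (264,198), yellow (294,202), rocker (325,205) in the far row. Lamp (260,229), blue (290,232) and red (321,236) are in the near row. The box is turned about -6°. The scene view agrees. Next I'll fit the box pose from the colour blobs in both cameras.

```bash
cat > h.py <<'E'
import numpy as np, cv2
from scipy.optimize import least_squares
MOD={'green':(37,74,89),'yellow':(37,0,90),'blue':(-37,0,89),'red':(-37,-74,89)}
def proj(m,P):
    T=np.linalg.inv(m['cam_to_world']); c=T[:3,:3]@P+T[:3,3]
    return np.array([m['cx']+m['fx']*c[0]/-c[2], m['cy']-m['fy']*c[1]/-c[2]])
def blobs(im,roi,amin=20):
    x0,y0,x1,y1=roi; h=cv2.cvtColor(im[y0:y1,x0:x1],cv2.COLOR_RGB2HSV); out={}
    for n,(a,b) in {'green':(50,85),'yellow':(22,35),'blue':(105,125),'red':(-6,6)}.items():
        H=h[...,0].astype(int); H=np.where(H>170,H-180,H)
        k=((H>=a)&(H<=b)&(h[...,1]>120)&(h[...,2]>60)).astype(np.uint8)
        N,_,s,c=cv2.connectedComponentsWithStats(k)
        out[n]=[(int(s[i,4]),(c[i]+[x0,y0]).round(1).tolist()) for i in range(1,N) if s[i,4]>=amin]
    return out
def pt(p,x,y,z):
    c,s=np.cos(p[2]),np.sin(p[2]); return np.array([p[0]+(c*x-s*y)/1e3,p[1]+(s*x+c*y)/1e3,z/1e3])
E
python3 - <<'E'
from h import *; from station import optics
obs=[]
for n,roi in(("top",(230,165,355,270)),("scene",(265,160,380,255))):
    m=optics.camera_model(n); b=blobs(cv2.imread(f"pics/{n}0.png")[:,:,::-1].copy(),roi); print(n,b)
    for k,v in b.items():
        if k=='yellow': # nearest the square: exclude the red collar
            r=max(b['red'])[1]; v=[e for e in v if np.hypot(*(np.subtract(e[1],r)))>12]
        obs.append((n,m,k,max(v)[1]))
def fit(o): 
    f=lambda p:np.concatenate([proj(m,pt(p,*MOD[k]))-u for _,m,k,u in o])
    r=least_squares(f,[.5,.1,-.1]); print(r.x.round(4)); print(r.fun.round(1)); return r.x
for s in("top","scene"): fit([o for o in obs if o[0]==s])
p=fit(obs)
for nm,q in {'rocker_on':(56,-74,93),'yellow':(37,0,90),'green':(37,74,89)}.items(): print(nm,pt(p,*q).round(4))
E
```

```text
top {'green': [(115, [262.7, 196.9])], 'yellow': [(173, [293.8, 200.4]), (177, [321.1, 236.0])], 'blue': [(123, [289.7, 231.3])], 'red': [(155, [320.8, 235.0])]}
scene {'green': [(78, [349.4, 187.0])], 'yellow': [(136, [332.0, 201.9]), (116, [295.2, 207.9])], 'blue': [(84, [313.3, 188.2])], 'red': [(101, [295.0, 202.3]), (157, [272.1, 244.1])]}
[ 0.5713  0.1187 -0.1188]
[-0.  -0.1 -0.2 -0.  -0.   0.1  0.2  0.1]
[0.5855 0.0702 0.1577]
[ -9.1   5.5  -3.4   8.4  -8.2  13.   20.  -24.3]
[0.5736 0.1033 0.0089]
[  4.2   2.7   4.4  -1.1   8.6  -0.8   9.   -4.8  -3.5  -0.7  -0.9   0.3
  -3.4   2.7  21.9 -36.9]
rocker_on [0.6302 0.0298 0.093 ]
yellow [0.6106 0.1036 0.09  ]
green [0.6099 0.1776 0.089 ]
```

```bash
cat >> h.py <<'E'
from scipy.spatial.transform import Rotation as R
def togo(o,target,p=None):
    r=R.from_rotvec(o['tool_rot']); d=r.inv().apply(np.asarray(target)-o['tool_pos'])*1e3
    return d.round(1)
E
python3 - <<'E'
from h import *; from station import optics,get_obs
U={'top':dict(green=(262.7,196.9),yellow=(293.8,200.4),blue=(289.7,231.3),red=(320.8,235.0)),
'scene':dict(green=(349.4,187),yellow=(332,201.9),blue=(313.3,188.2),red=(295,202.3))}
for s in(['top'],['scene'],['top','scene']):
    o=[(optics.camera_model(n),k,u) for n in s for k,u in U[n].items()]
    r=least_squares(lambda p:np.concatenate([proj(m,pt(p,*MOD[k]))-u for m,k,u in o]),[.57,.12,-.1]); p=r.x
    print(s,p.round(4),r.fun.round(1))
o=get_obs()
for nm,q in {'rocker_on':(59,-74,93),'yellow':(37,0,90),'green':(37,74,89)}.items(): print(nm,pt(p,*q).round(4))
print(R.from_rotvec(o['tool_rot']).as_matrix().round(3)); print(togo(o,pt(p,59,-74,150)))
E
```

```text
['top'] [ 0.5713  0.1187 -0.1188] [-0.  -0.1 -0.2 -0.  -0.   0.1  0.2  0.1]
['scene'] [ 0.5745  0.1122 -0.127 ] [ 0.2  0.3  0.1 -0.5 -0.1 -0.1 -0.2  0.3]
['top', 'scene'] [ 0.5721  0.1168 -0.1211] [ 0.8 -0.5  0.7 -0.4  0.8 -0.3  1.  -0.2  0.3 -1.2  0.4 -1.9  0.2 -1.4
  0.2 -1. ]
rocker_on [0.6217 0.0362 0.093 ]
yellow [0.6088 0.1123 0.09  ]
green [0.6177 0.1858 0.089 ]
[[-0.939  0.343 -0.001]
 [ 0.343  0.939 -0.002]
 [ 0.    -0.002 -1.   ]]
[-571.7 -377.2   54.8]
```

```bash
python3 -m pendant '[[[-17,-11,0],[0,0,0],0],[[-34,-22,0],[0,0,0],0],[[-34,-22,0],[0,0,0],0],[[-34,-22,0],[0,0,0],0],[[-34,-22,0],[0,0,0],0],[[-34,-22,0],[0,0,0],0],[[-34,-22,0],[0,0,0],0],[[-34,-22,0],[0,0,0],0],[[-34,-22,0],[0,0,0],0],[[-34,-22,0],[0,0,0],0],[[-34,-22,0],[0,0,0],0],[[-34,-22,0],[0,0,0],0]]' 40
python3 -m pendant '[[[-20,-13,0],[0,0,-0.115],0],[[-10,-5,0],[0,0,-0.115],0],[[0,0,0],[0,0,0],0],[[0,0,0],[0,0,0],0],[[0,0,0],[0,0,0],0]]'
python3 - <<'E'
from h import *; from station import optics,get_obs
o=get_obs(); print(o['t'],o['tool_pos'].round(4) if hasattr(o['tool_pos'],'round') else o['tool_pos'],o['opening'])
m=optics.camera_model('wrist'); im=optics.get_image('wrist'); cv2.imwrite('pics/w1.png',im[:,:,::-1])
p=[.5713,.1187,-.1188]
print(blobs(im,(0,0,640,400),60))
print({k:proj(m,pt(p,*v)).round(1).tolist() for k,v in MOD.items()})
print(np.round(m['cam_to_world'],3)); print(R.from_rotvec(o['tool_rot']).as_matrix().round(3))
E
```

```text
t: 1.1
tool_pos: [0.4954, 0.2136, 0.2049]
tool_rot: [-0.547, -3.093, 0.0]
contact_force: [0.5, 1.4, 0.2]
opening: 0.0
grip_force: 0.0
t: 1.52
tool_pos: [0.517, 0.1898, 0.2049]
tool_rot: [-0.191, -3.135, -0.0]
contact_force: [-0.4, 0.1, 0.1]
opening: 0.0001
grip_force: 0.0
1.5167 [0.517  0.1898 0.2049] 0.00012445684670522945
{'green': [], 'yellow': [(1068, [171.9, 197.3]), (1135, [249.4, 278.7])], 'blue': [(972, [243.9, 207.1])], 'red': [(2510, [79.1, 179.0]), (1264, [160.2, 207.2])]}
{'green': [327.7, 284.4], 'yellow': [248.7, 285.3], 'blue': [243.2, 211.2], 'red': [158.2, 211.5]}
[[ 0.122 -0.938 -0.323  0.432]
 [ 0.993  0.116  0.039  0.2  ]
 [ 0.001 -0.326  0.946  0.374]
 [ 0.     0.     0.     1.   ]]
[[-0.993  0.121 -0.001]
 [ 0.121  0.993  0.   ]
 [ 0.001  0.    -1.   ]]
```

View pics/w1.png

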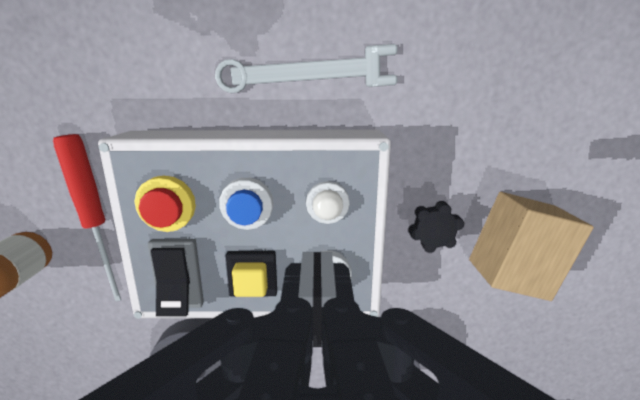

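The wrist view shows the bar at about (171,304), yellow at (250,279), red at (160,207) and blue at (243,207). Cap sides bias the blobs, so I'll zoom in to pick the top faces and the box corners.

```bash
python3 - <<'E'
import cv2
im=cv2.imread('pics/w1.png')[130:330,90:400]; cv2.imwrite('pics/w1c.png',cv2.resize(im,None,fx=2.5,fy=2.5,interpolation=cv2.INTER_CUBIC))
E
```

```text
(no output)
```

View pics/w1c.png

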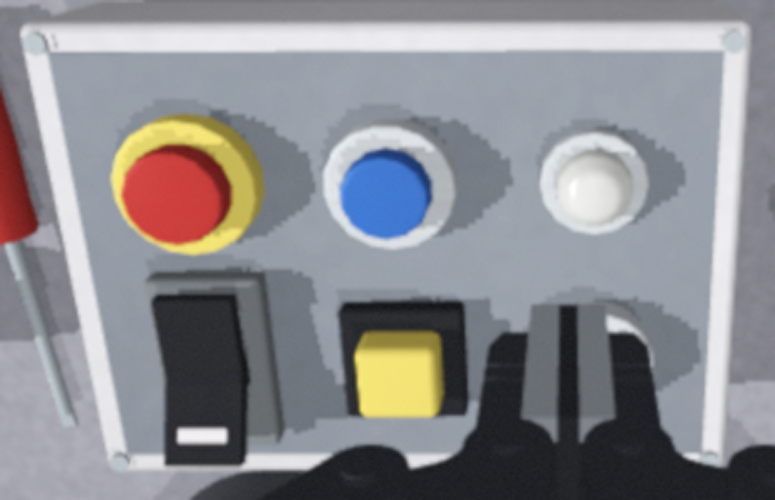

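```bash
python3 - <<'E'
from h import *; from station import optics,get_obs
m=optics.camera_model('wrist')
L=[((176,193),MOD['red']),((386,197),MOD['blue']),((399,383),MOD['yellow']),((202,436),(56,-74,93)),((22,27),(-95,-130,66)),((749,25),(-95,130,66)),((108,468),(95,-130,66)),((722,467),(95,130,66))]
L=[(np.array(u)/2.5+[90,130],q) for u,q in L]
for sel in (L,L[:4],L[4:]):
    r=least_squares(lambda p:np.concatenate([proj(m,pt(p,*q))-u for u,q in sel]),[.57,.12,-.1]); print(r.x.round(4),r.fun.round(1))
r=least_squares(lambda p:np.concatenate([proj(m,pt(p,*q)+[0,0,p[3]])-u for u,q in L]),[.57,.12,-.1,0]); print('with z',r.x.round(4),r.fun.round(1))
p=r.x
o=get_obs()
for nm,q in {'rocker_on':(59,-74,110),'yellow':(37,0,110),'green':(37,74,110)}.items(): print(nm,pt(p,*q).round(4),togo(o,pt(p,*q)))
E
```

```text
[ 0.57    0.1198 -0.1218] [-1.6  2.4 -0.4  0.8 -0.5  0.7  0.6 -1.4 -2.4 -2.4  3.2 -1.5  0.   1.5
  1.2  1.9]
[ 0.5696  0.1203 -0.1286] [-0.8  1.4  0.5  0.3 -0.2  0.3  0.6 -2.2]
[ 0.5706  0.1191 -0.12  ] [-3.  -1.4  2.4 -1.  -0.2  2.3  0.9  2.3]
with z [ 0.5715  0.1185 -0.1217 -0.004 ] [-0.6  2.5 -0.7  0.9 -0.8 -0.2  1.3 -2.5 -0.6 -1.3  0.9 -0.4  1.1  0.3
 -0.5  0.7]
rocker_on [0.6211 0.0378 0.11  ] [-121.8 -138.6   94.9]
yellow [0.6082 0.114  0.11  ] [-99.9 -64.6  94.9]
green [0.6172 0.1874 0.11  ] [-99.9   9.4  94.9]
```

Wrist and top fits agree: box at (0.571, 0.119), yaw -0.12, within 1–2 mm. Moving over the rocker bar.

```bash
python3 -m pendant '[[[-20.3,-23.1,0],[0,0,0],0],[[-20.3,-23.1,0],[0,0,0],0],[[-20.3,-23.1,0],[0,0,0],0],[[-20.3,-23.1,0],[0,0,0],0],[[-20.3,-23.1,0],[0,0,0],0],[[-20.3,-23.1,0],[0,0,0],0],[[0,0,0],[0,0,0],0],[[0,0,40],[0,0,0],0],[[0,0,40],[0,0,0],0],[[0,0,10],[0,0,0],0],[[0,0,0],[0,0,0],0],[[0,0,0],[0,0,0],0]]'
python3 -m pendant '[[[0,0,5],[0,0,0],0],[[0,0,5],[0,0,0],0],[[0,0,5],[0,0,0],0],[[0,0,5],[0,0,0],0],[[0,0,5],[0,0,0],0],[[0,0,3],[0,0,0],0],[[0,0,0],[0,0,0],0]]'
```

```text
t: 2.57
tool_pos: [0.6218, 0.0381, 0.1157]
tool_rot: [-0.187, -3.135, -0.0]
contact_force: [0.3, -0.3, 1.5]
opening: -0.0002
grip_force: 0.0
t: 3.15
tool_pos: [0.6213, 0.037, 0.086]
tool_rot: [-0.188, -3.134, -0.0]
contact_force: [-0.8, -0.3, -0.7]
opening: 0.0002
grip_force: 0.0
```

```bash
python3 -m pendant '[[[0,0,1],[0,0,0],0],[[0,0,1],[0,0,0],0],[[0,0,0],[0,0,0],0]]'; python3 -m pendant '[[[0,0,1],[0,0,0],0],[[0,0,1],[0,0,0],0],[[0,0,0],[0,0,0],0]]'
python3 - <<'E'
from station import optics; import cv2
for n,(x0,y0,x1,y1) in {'wrist':(180,100,500,340),'scene':(260,150,390,260)}.items():
    im=optics.get_image(n)[y0:y1,x0:x1,::-1]; s=760/ (x1-x0) if n=='scene' else 1.5
    s=min(s,600/(y1-y0)); cv2.imwrite(f'pics/{n}2.png',cv2.resize(im,None,fx=s,fy=s,interpolation=cv2.INTER_CUBIC))
E
```

```text
t: 3.4
tool_pos: [0.6221, 0.037, 0.0853]
tool_rot: [0.188, 3.136, 0.0]
contact_force: [0.2, -0.0, 0.7]
opening: 0.0001
grip_force: 0.0
t: 3.65
tool_pos: [0.622, 0.037, 0.0832]
tool_rot: [-0.188, -3.136, 0.0]
contact_force: [-0.1, -0.6, -0.1]
opening: 0.0001
grip_force: 0.0
```

View pics/scene2.png

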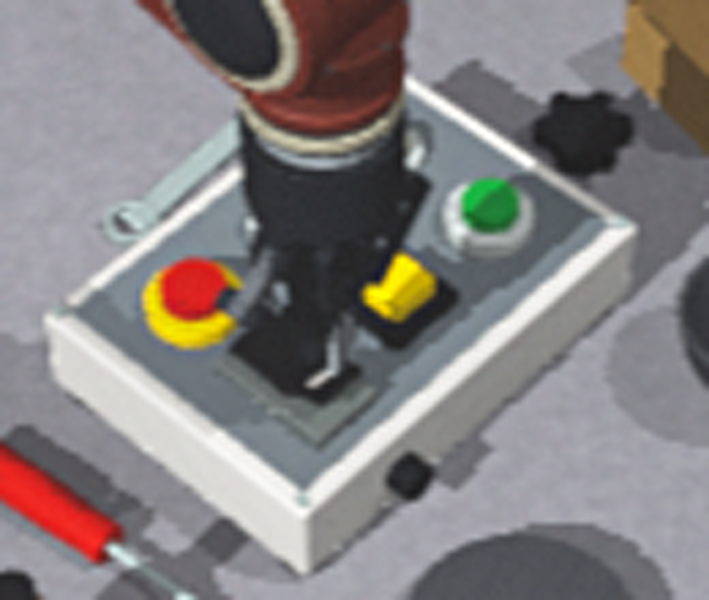

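View pics/wrist2.png

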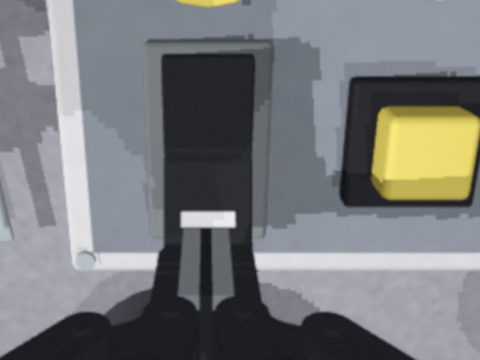

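The tips are centred on the rocker half, just past the bar, and the half is nearly level. There's no stop felt yet, so I'll keep going down in small steps.

```bash
for i in 1 2; do :; done; python3 -m pendant '[[[0,0,1],[0,0,0],0],[[0,0,0.5],[0,0,0],0],[[0,0,0],[0,0,0],0]]'; python3 -m pendant '[[[0,0,1],[0,0,0],0],[[0,0,0.5],[0,0,0],0],[[0,0,0],[0,0,0],0]]'
```

```text
t: 4.0
tool_pos: [0.6219, 0.037, 0.0816]
tool_rot: [-0.188, -3.136, 0.0]
contact_force: [0.6, -0.1, -0.4]
opening: 0.0
grip_force: 0.0
t: 4.25
tool_pos: [0.6219, 0.037, 0.0801]
tool_rot: [-0.188, -3.136, -0.0]
contact_force: [-0.8, -0.3, 0.0]
opening: 0.0004
grip_force: 0.0
```

```bash
python3 - <<'E'
from h import *; from station import optics,get_obs
o=get_obs(); m=optics.camera_model('wrist'); im=optics.get_image('wrist')
p=[.5712,.1188,-.1205]
for n,q in {'bar off':(56,-74,93),'bar on':(59,-74,85),'frame far corner':(74,-52,76),'frame near':(0,-52,76),'yellow':MOD['yellow']}.items(): print(n,proj(m,pt(p,*q)).round(1))
print('tcp',proj(m,np.array(o['tool_pos'])).round(1), 'tcp in box', (R.from_rotvec([0,0,-p[2]]).apply(np.array(o['tool_pos'])-[p[0],p[1],0])*1e3).round(1))
c=im[130:330,240:400,::-1]; cv2.imwrite('pics/w3.png',cv2.resize(c,None,fx=3,fy=3,interpolation=cv2.INTER_CUBIC))
E
```

```text
bar off [319.1 249.7]
bar on [319.  247.6]
frame far corner [358.2 264.3]
frame near [364.  130.9]
yellow [471.3 211.7]
tcp [316.9 245.4] tcp in box [ 60.2 -75.1  80.1]
```

View pics/w3.png

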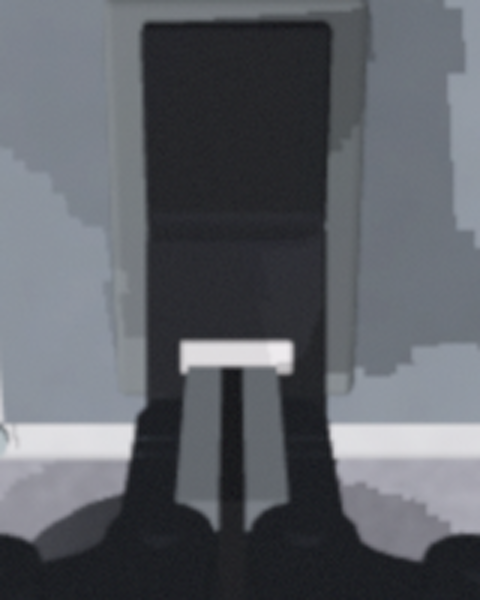

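```bash
python3 - <<'E'
from h import *; from station import optics,get_obs
o=get_obs(); m=optics.camera_model('wrist'); T=np.array(o['tool_pos']); Rm=R.from_rotvec(o['tool_rot'])
p=[.5712,.1188,-.1205]
print('pos',T.round(4),'fx',m['fx'])
for h in(0,5,10,15,20,30): print(h,[proj(m,T+Rm.apply([a/1e3,0,-h/1e3])).round(1).tolist() for a in(0,5,11)])
# V: each half's top is 3 mm above pivot plane, halves at +-; off: near half level, far half up .4
for st,(an,af) in {'off':(0,.4),'on':(.4,0)}.items():
    for nm,s,a in(('near',-1,an),('far',1,af)):
        x=s*(34*np.cos(a)-3*np.sin(a)); z=82+34*np.sin(a)+3*np.cos(a)
        l,r=[proj(m,pt(p,37+x,-74+d,z)) for d in(-15,15)]; print(st,nm,'row',l[1].round(1),'width',abs(r-l)[0].round(1))
l,r=[proj(m,pt(p,37,-74+d,85)) for d in(-15,15)]; print('fold',l.round(1),abs(r-l)[0].round(1))
E
```

```text
pos [0.622  0.037  0.0802] fx 351.13017206263214
0 [[316.9, 245.4], [316.9, 236.9], [316.9, 226.5]]
5 [[316.9, 249.8], [316.9, 241.1], [316.9, 230.5]]
10 [[316.9, 254.4], [316.9, 245.5], [316.9, 234.7]]
15 [[316.9, 259.3], [316.9, 250.2], [316.9, 239.1]]
20 [[316.9, 264.4], [316.9, 255.1], [316.9, 243.8]]
30 [[317.0, 275.6], [316.9, 265.9], [316.9, 254.0]]
off near row 140.1 width 64.1
off far row 274.6 width 60.9
on near row 154.0 width 68.7
on far row 267.8 width 56.4
fold [289.1 208. ] 60.0
```

```bash
python3 - <<'E'
from h import *; from station import optics,get_obs
o=get_obs(); m=optics.camera_model('scene'); T=np.array(o['tool_pos'])+[0,0,.003]; Rm=R.from_rotvec(o['tool_rot'])
f=lambda P:((proj(m,P)-[260,150])*5.4545).round(0).tolist()
for h in(0,10,20,30): print(h,[f(T+Rm.apply([a/1e3,0,-h/1e3])) for a in(-11,0,11)])
p=[.5712,.1188,-.1205]
for n,q in {'bar off':(56,-74,93),'bar on':(59,-74,85),'rim corner':(95,-130,66),'far rim corner':(95,130,66)}.items(): print(n,f(pt(p,*q)))
E
```

```text
0 [[344.0, 398.0], [328.0, 386.0], [312.0, 375.0]]
10 [[344.0, 386.0], [328.0, 374.0], [312.0, 362.0]]
20 [[344.0, 374.0], [328.0, 362.0], [312.0, 350.0]]
30 [[344.0, 361.0], [328.0, 349.0], [311.0, 338.0]]
bar off [323.0, 369.0]
bar on [328.0, 382.0]
rim corner [303.0, 511.0]
far rim corner [639.0, 218.0]
```

```bash
python3 -m pendant '[[[0,0,1.5],[0,0,0],0],[[0,0,0],[0,0,0],0]]'; python3 -m pendant '[[[0,0,1.5],[0,0,0],0],[[0,0,0],[0,0,0],0]]'
```

```text
t: 4.47
tool_pos: [0.6219, 0.037, 0.0785]
tool_rot: [-0.188, -3.136, -0.0]
contact_force: [0.3, -0.6, -0.2]
opening: 0.0002
grip_force: 0.0
t: 4.63
tool_pos: [0.6219, 0.037, 0.0769]
tool_rot: [-0.188, -3.135, 0.0]
contact_force: [-0.1, 1.0, -1.1]
opening: 0.0004
grip_force: 0.0
```

```bash
python3 - <<'E'
from h import *; from station import optics,get_obs
o=get_obs(); m=optics.camera_model('wrist'); im=optics.get_image('wrist')
W=np.eye(4); W[:3,:3]=R.from_rotvec(o['tool_rot']).as_matrix(); W[:3,3]=o['tool_pos']
X=np.linalg.inv(W)@m['cam_to_world']
p=[.5712,.1188,-.1205]
W1=np.eye(4); W1[:3,:3]=R.from_rotvec([-.191,-3.135,0]).as_matrix(); W1[:3,3]=[.517,.1898,.2049]
m1=dict(m); m1['cam_to_world']=W1@X
def pts(th):
    d={}
    for nm,s,a in(('near',-1,th),('far',1,.4-th)): d[nm]=(37+s*(34*np.cos(a)-3*np.sin(a)),-74,82+34*np.sin(a)+3*np.cos(a))
    a=.4-th; d['bar']=(37+22*np.cos(a)-3*np.sin(a),-74,82+22*np.sin(a)+3*np.cos(a)); d['fold']=(37,-74,85.); return d
for nm,M in(('w1',m1),('now',m)):
    for th in(0,.2,.4): print(nm,th,{k:proj(M,pt(p,*q)).round(1).tolist() for k,q in pts(th).items()})
def bar(im,roi):
    x0,y0,x1,y1=roi; k=(im[y0:y1,x0:x1].min(2)>190).astype(np.uint8); N,_,s,c=cv2.connectedComponentsWithStats(k)
    return [(s[i].tolist(),(c[i]+[x0,y0]).round(1).tolist()) for i in range(1,N) if s[i,4]>15]
print('w1 bar',bar(cv2.imread('pics/w1.png'),(155,295,185,311))); print('now bar',bar(im,(285,225,350,265)))
g1=cv2.imread('pics/w1.png',0); g=im.mean(2)
print('w1 column 168 rows 232..262',g1[232:263,166:170].mean(1).round().astype(int).tolist())
print('now column 319 rows 112..160',g[112:160,315:322].mean(1).round().astype(int).tolist())
c=im[100:300,220:420,::-1]; cv2.imwrite('pics/w4.png',cv2.resize(c,None,fx=3,fy=3,interpolation=cv2.INTER_CUBIC))
E
```

```text
w1 0 {'near': [166.7, 250.3], 'far': [170.8, 317.7], 'bar': [171.1, 304.7], 'fold': [171.8, 282.3]}
w1 0.2 {'near': [163.9, 255.0], 'far': [173.7, 315.7], 'bar': [173.0, 303.8], 'fold': [171.8, 282.3]}
w1 0.4 {'near': [161.4, 261.0], 'far': [176.5, 312.4], 'bar': [174.9, 302.0], 'fold': [171.8, 282.3]}
now 0 {'near': [319.3, 141.5], 'far': [319.2, 278.3], 'bar': [319.2, 253.3], 'fold': [319.1, 210.5]}
now 0.2 {'near': [319.4, 147.0], 'far': [319.1, 275.9], 'bar': [319.1, 252.8], 'fold': [319.1, 210.5]}
now 0.4 {'near': [319.5, 155.8], 'far': [319.0, 271.1], 'bar': [319.0, 250.6], 'fold': [319.1, 210.5]}
w1 bar [([6, 7, 19, 5, 94], [170.1, 304.0])]
now bar [([15, 22, 29, 10, 119], [312.4, 249.6])]
w1 column 168 rows 232..262 [154, 139, 138, 138, 136, 121, 91, 73, 74, 88, 108, 121, 126, 114, 91, 70, 33, 29, 37, 45, 46, 46, 46, 46, 46, 45, 46, 46, 46, 45, 47]
now column 319 rows 112..160 [136, 136, 135, 135, 135, 135, 135, 135, 135, 135, 135, 136, 136, 134, 120, 93, 79, 77, 92, 107, 115, 121, 124, 124, 110, 79, 49, 29, 31, 37, 38, 38, 39, 39, 39, 39, 39, 38, 40, 38, 39, 39, 38, 39, 38, 39, 38, 38]
```

View pics/w4.png

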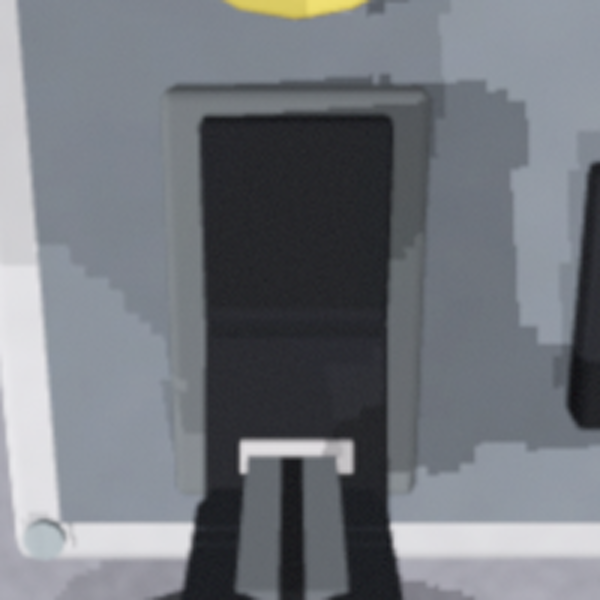

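Near half is still level (edge at row 138.5, off predicts 141, on predicts 156), so the rocker is still OFF. The visible finger ends sit well above the nominal TCP, in front of the bar. I'll keep going down until contact.

```bash
for r in 1; do python3 -m pendant '[[[0,0,1.5],[0,0,0],0],[[0,0,1.5],[0,0,0],0]]'; python3 -m pendant '[[[0,0,1.5],[0,0,0],0],[[0,0,1.5],[0,0,0],0]]';python3 -m pendant '[[[0,0,1.5],[0,0,0],0],[[0,0,1.5],[0,0,0],0]]'; done | grep -E "tool_pos|contact|open"
```

```text
tool_pos: [0.6222, 0.037, 0.0743]
contact_force: [0.0, -0.4, 0.3]
opening: 0.0002
tool_pos: [0.622, 0.037, 0.0711]
contact_force: [-0.4, 0.4, 2.0]
opening: -0.0
tool_pos: [0.6229, 0.037, 0.069]
contact_force: [1.2, 0.1, 3.7]
opening: 0.0005
```

Contact at TCP z ≈ 0.072, with about 3 N as the rocker friction should give. So the real fingertips are ~22 mm behind the reported TCP. Continuing to the stop.

```bash
(python3 -m pendant '[[[0,0,1.5],[0,0,0],0],[[0,0,1.5],[0,0,0],0]]'; python3 -m pendant '[[[0,0,1.5],[0,0,0],0],[[0,0,1],[0,0,0],0]]';python3 -m pendant '[[[0,0,1],[0,0,0],0],[[0,0,1],[0,0,0],0]]')| grep -E "tool_pos|contact"
python3 - <<'E'
from station import optics; im=optics.get_image('wrist'); g=im.mean(2)
print('near edge rows 112..175',g[112:175,315:322].mean(1).round().astype(int).tolist())
E
```

```text
tool_pos: [0.6236, 0.0369, 0.0665]
contact_force: [3.5, 0.9, 3.8]
tool_pos: [0.6224, 0.037, 0.063]
contact_force: [1.8, -0.2, 2.5]
tool_pos: [0.6221, 0.037, 0.0607]
contact_force: [1.6, -0.3, 3.4]
near edge rows 112..175 [136, 136, 136, 136, 136, 136, 136, 136, 136, 136, 136, 136, 136, 136, 136, 136, 136, 135, 124, 101, 83, 73, 81, 97, 110, 116, 120, 124, 125, 126, 126, 126, 126, 125, 126, 125, 125, 125, 124, 103, 56, 30, 29, 29, 29, 31, 37, 39, 39, 38, 37, 37, 37, 37, 37, 36, 37, 37, 38, 37, 37, 37, 37]
```

```bash
(python3 -m pendant '[[[0,0,1],[0,0,0],0],[[0,0,0],[0,0,0],0]]'; python3 -m pendant '[[[0,0,1],[0,0,0],0],[[0,0,0],[0,0,0],0]]';python3 -m pendant '[[[0,0,1],[0,0,0],0],[[0,0,0],[0,0,0],0]]')| grep -E "tool_pos|contact"
python3 - <<'E'
from station import optics; im=optics.get_image('wrist'); g=im.mean(2)
print('rows 122..175',g[122:175,315:322].mean(1).round().astype(int).tolist())
E
```

```text
tool_pos: [0.6219, 0.037, 0.0595]
contact_force: [1.0, 0.6, 1.8]
tool_pos: [0.6219, 0.037, 0.059]
contact_force: [0.4, -0.0, 5.2]
tool_pos: [0.622, 0.037, 0.059]
contact_force: [-2.5, -0.0, 8.0]
rows 122..175 [136, 136, 136, 136, 136, 137, 137, 136, 135, 122, 98, 82, 73, 81, 97, 110, 116, 121, 124, 126, 126, 126, 126, 126, 126, 126, 126, 126, 126, 125, 126, 126, 124, 100, 44, 30, 30, 31, 30, 30, 34, 39, 41, 39, 37, 37, 37, 37, 37, 36, 37, 37, 37]
```

The stop is reached: TCP stalls at 0.059 m with 8 N, and the near half has risen as predicted for ON. Hold briefly, then lift and move over yellow.

```bash
(python3 -m pendant '[[[0,0,0.7],[0,0,0],0],[[0,0,0],[0,0,0],0],[[0,0,0],[0,0,0],0],[[0,0,0],[0,0,0],0]]'; python3 -m pendant '[[[0,0,-25],[0,0,0],0],[[0,0,-30],[0,0,0],0],[[0,0,0],[0,0,0],0],[[12,37,0],[0,0,0],0],[[11,38,0],[0,0,0],0],[[0,0,0],[0,0,0],0],[[0,0,0],[0,0,0],0]]')| grep -E "tool_pos|contact"
python3 - <<'E'
from h import *; from station import optics,get_obs
o=get_obs(); m=optics.camera_model('wrist'); im=optics.get_image('wrist')
p=[.5712,.1188,-.1205]
print(o['t'],togo(o,pt(p,37,0,85)),'tip row check tcp px',proj(m,np.array(o['tool_pos'])))
print('yellow px',proj(m,pt(p,37,0,90)),blobs(im,(200,150,640,400),60)['yellow'])
cv2.imwrite('pics/w5.png',cv2.resize(im[100:340,150:450,::-1],None,fx=2.4,fy=2.4))
E
```

```text
tool_pos: [0.622, 0.0371, 0.059]
contact_force: [-4.4, -0.0, 11.4]
tool_pos: [0.6065, 0.1158, 0.1105]
contact_force: [-0.6, 0.8, -1.0]
7.2 [-1.7 -1.2 25.5] tip row check tcp px [316.90043774 245.41464416]
yellow px [314.81004148 232.08991198] [(2693, [313.6, 225.0])]
```

View pics/w5.png

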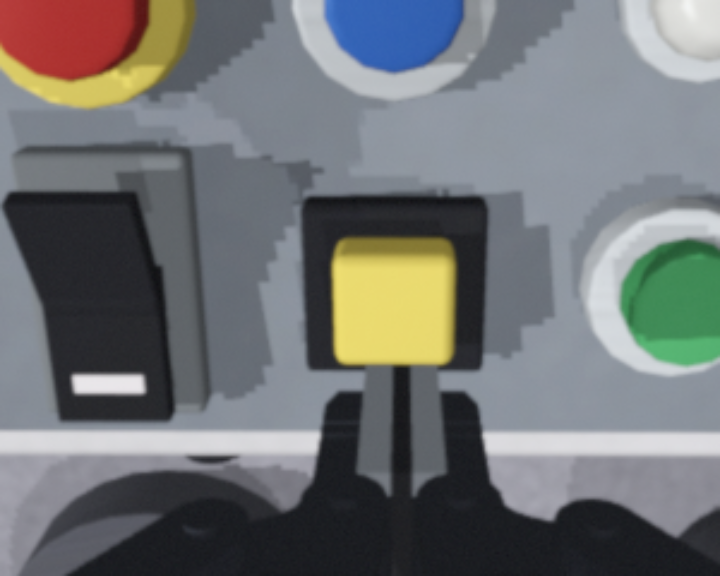

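The rocker is ON: bar half level, near half raised. The finger ends line up with yellow in y, and green is at the right. The tip height offset of 26 mm fits the image, so I'll press yellow, expecting contact at TCP ≈ 0.064 and the stop at ≈ 0.056.

```bash
(python3 -m pendant '[[[-1.5,-1.2,20],[0,0,0],0],[[0,0,20],[0,0,0],0],[[0,0,0],[0,0,0],0],[[0,0,1.5],[0,0,0],0],[[0,0,1.5],[0,0,0],0],[[0,0,1.5],[0,0,0],0],[[0,0,1.5],[0,0,0],0]]'; python3 -m pendant '[[[0,0,1.5],[0,0,0],0],[[0,0,1.5],[0,0,0],0]]'; python3 -m pendant '[[[0,0,1.5],[0,0,0],0],[[0,0,1.5],[0,0,0],0]]'; python3 -m pendant '[[[0,0,1],[0,0,0],0],[[0,0,1],[0,0,0],0],[[0,0,0],[0,0,0],0]]')| grep -E "tool_pos|contact"
```

```text
tool_pos: [0.6105, 0.1127, 0.0674]
contact_force: [-1.6, 0.0, 0.5]
tool_pos: [0.61, 0.1129, 0.0637]
contact_force: [0.5, -0.8, 2.6]
tool_pos: [0.61, 0.1129, 0.061]
contact_force: [-1.6, -1.9, 4.3]
tool_pos: [0.61, 0.1129, 0.0584]
contact_force: [0.4, -1.2, 2.5]
```

```bash
(python3 -m pendant '[[[0,0,1],[0,0,0],0],[[0,0,1],[0,0,0],0],[[0,0,0],[0,0,0],0]]'; python3 -m pendant '[[[0,0,1],[0,0,0],0],[[0,0,1],[0,0,0],0],[[0,0,0],[0,0,0],0]]'; python3 -m pendant '[[[0,0,1],[0,0,0],0],[[0,0,0],[0,0,0],0],[[0,0,0],[0,0,0],0]]')| grep -E "tool_pos|contact"
```

```text
tool_pos: [0.6099, 0.1129, 0.0562]
contact_force: [1.6, -0.8, 3.2]
tool_pos: [0.61, 0.1129, 0.0559]
contact_force: [-2.9, -0.9, 11.2]
tool_pos: [0.6101, 0.1129, 0.0558]
contact_force: [-5.2, -1.5, 14.5]
```

Yellow is on its stop: 0.056 m as predicted, 14 N. Lift and move to green.

```bash
python3 -m pendant '[[[0,0,0],[0,0,0],0],[[0,0,0],[0,0,0],0],[[0,0,-25],[0,0,0],0],[[0,0,-20],[0,0,0],0],[[0,0,0],[0,0,0],0],[[0,37,0],[0,0,0],0],[[0,37,0],[0,0,0],0],[[0,0,0],[0,0,0],0],[[0,0,0],[0,0,0],0]]'| grep -E "tool_pos|contact"
python3 - <<'E'
from h import *; from station import optics,get_obs
o=get_obs(); m=optics.camera_model('wrist'); im=optics.get_image('wrist')
p=[.5712,.1188,-.1205]
print(o['t'],togo(o,pt(p,37,74,63)))
print('green',proj(m,pt(p,37,74,89)),blobs(im,(200,150,640,400),60)['green'],'yellow in/out',proj(m,pt(p,37,0,82)),proj(m,pt(p,37,0,90)),blobs(im,(150,150,300,300),60)['yellow'])
cv2.imwrite('pics/w6.png',cv2.resize(im[100:340,150:450,::-1],None,fx=2.4,fy=2.4))
E
```

```text
tool_pos: [0.6172, 0.1877, 0.0962]
contact_force: [0.2, 0.5, 0.3]
9.9167 [ 0.3  0.1 33.2]
green [316.94704604 238.94772707] [(2106, [315.9, 229.8])] yellow in/out [187.62397343 233.28473474] [182.55980268 239.41056086] [(2749, [188.2, 227.9])]
```

View pics/w6.png

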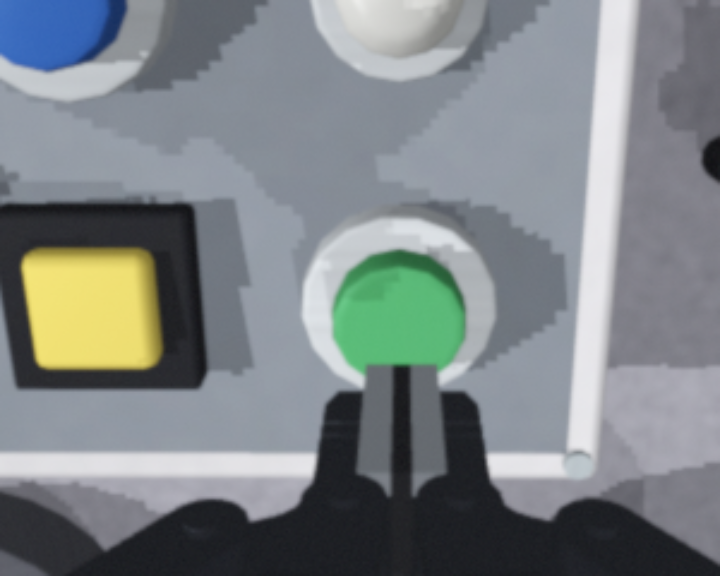

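Yellow is in (x pixel 188.2 against 187.6 predicted for "in", 182.6 for "out"), and the fingers are centred on green. Pressing it now.

```bash
(python3 -m pendant '[[[0,0,14],[0,0,0],0],[[0,0,14],[0,0,0],0],[[0,0,0],[0,0,0],0],[[0,0,1.5],[0,0,0],0],[[0,0,1.5],[0,0,0],0],[[0,0,1.5],[0,0,0],0],[[0,0,1.5],[0,0,0],0]]'; python3 -m pendant '[[[0,0,1.5],[0,0,0],0],[[0,0,1.5],[0,0,0],0],[[0,0,1],[0,0,0],0],[[0,0,0],[0,0,0],0]]'; python3 -m pendant '[[[0,0,1],[0,0,0],0],[[0,0,1],[0,0,0],0],[[0,0,0],[0,0,0],0]]'; python3 -m pendant '[[[0,0,1],[0,0,0],0],[[0,0,0.5],[0,0,0],0],[[0,0,0],[0,0,0],0]]')| grep -E "tool_pos|contact"
```

```text
tool_pos: [0.6189, 0.1862, 0.0646]
contact_force: [0.2, -0.4, 0.4]
tool_pos: [0.6188, 0.1863, 0.0606]
contact_force: [0.3, -0.9, 3.2]
tool_pos: [0.6188, 0.1864, 0.0585]
contact_force: [-0.3, -0.2, 3.4]
tool_pos: [0.6188, 0.1864, 0.0569]
contact_force: [1.0, -0.6, 4.2]
```

```bash
(python3 -m pendant '[[[0,0,1],[0,0,0],0],[[0,0,1],[0,0,0],0],[[0,0,0],[0,0,0],0]]'; python3 -m pendant '[[[0,0,1],[0,0,0],0],[[0,0,0],[0,0,0],0],[[0,0,0],[0,0,0],0]]'; python3 -m pendant '[[[0,0,0.5],[0,0,0],0],[[0,0,0],[0,0,0],0],[[0,0,0],[0,0,0],0],[[0,0,0],[0,0,0],0]]')| grep -E "^t:|tool_pos|contact"
```

```text
t: 11.63
tool_pos: [0.6188, 0.1864, 0.056]
contact_force: [-1.8, -2.0, 8.9]
t: 11.88
tool_pos: [0.6189, 0.1864, 0.0559]
contact_force: [-3.9, -2.5, 13.2]
t: 12.22
tool_pos: [0.6189, 0.1864, 0.0559]
contact_force: [-5.3, -2.1, 15.3]
```

Green is on its stop, held with 15 N. Handing in.

```bash
python3 -c "
from station import ctrl; print(ctrl.finish_job())"
```

```text
the job is handed in; nothing more can be done
None
```

I pressed the rocker on, pushed the yellow key fully in and handed the job in at about 12 s with the green button held down at about 15 N; the hand-in returned no verdict.

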